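Take the relay out from under its swing-aside dust cover

TASK

Swing the dust cover of the print unit well aside on its pin to uncover the relay bay, lift the relay out and set it down gently, upright on its base, in the open parts tray. Then swing the dust cover back fully closed over the empty bay, and leave the other parts lying about undisturbed.

Things in the scene. Friction and masses are not known exactly. Their poses are not given: they have to be found in the camera images.
- print_unit: Grey steel print unit, fixed to the shelf: a 190 (x) x 320 (y) mm box, 75 mm high. Open relay bay sunk in its top: 120 (x) x 116 (y) mm, 45 mm deep, its floor 30 mm above the shelf. Origin: on the shelf under the bay's centre; the box spans x -95..+95 and y -85..+235 mm from it; z up. The part at y over 58 mm is a plain closed deck. At the start the bay is hidden under the dust cover.
- cover (a joint): Turn of the dust cover about its upright pin, rad. 0 = closed against its stop, exactly over the bay; grows clockwise seen from above, swinging the cover over the deck (+y side of the unit); 1.7 = open stop. From about 1.5 the bay is clear but for a strip of some 5 to 13 mm along its deck-side (+y) edge. It starts shut or a few degrees ajar; light friction (1 N at the knob) keeps it where left.
- cover_pin (a point): The pin's axis at the underside of the cover plate, at x +78, y +72, z +78 mm in the print unit's frame. The aluminium cover plate is 163 x 156 x 5 mm, flat, clear of the deck by 3 mm; with the cover closed it spans x -146..+17, y -139..+17 mm from the pin (unit's axes) and a 10 mm high pin head stands on it.
- cover_knob (a point): Centre of the upright round black knob on the cover plate: 22 mm diameter, 45 mm tall, from 78 + 5 = 83 mm to 128 mm above the shelf; this point is 106 mm above the shelf. From the pin it lies at x -110, y -65 mm (cover closed, unit's axes), 128 mm from the pin's axis, and turns with the cover.
- relay: Cream bakelite relay, loose, 0.11 to 0.23 kg, standing on the floor of the bay under the cover, nearly in line with the unit. Foot 84 (x) x 34 (y) x 6 mm with ears at both ends; body 62 (x) x 34 (y) mm up to 36 mm high, a 40 x 20 mm ridge on top to 40 mm. Origin: centre of its underside; x along its length, z up. Grasp it across the 34 mm sides from above.
- tray: Open steel parts tray fixed to the shelf, empty, 150 (x) x 130 (y) x 25 mm high, walls and floor 5 mm thick. Origin: centre of its underside (inner floor 5 mm above it), x along its length, z up.
- fan_cover: Bystander: loose red plastic dryer fan cover lying flat, 110 mm diameter, 26 mm high. Origin: centre of its underside.
- roller_shaft: Bystander: loose steel roller shaft lying beyond the print unit, 180 mm long, with 30 mm square bearing blocks at its ends. Origin: centre of its underside; x along it.
- spacer_a: Bystander: loose brass knurled spacer standing upright, 30 mm diameter, 60 mm tall. Origin: centre of its underside.
- spacer_b: Bystander: the same as spacer_a, 100 mm or so farther from the robot.
Not all that is in view belongs to the job. Of the things that look like the tray, take the one that is farthest to the robot's right at the start.

How it is judged:
By the outcome, as a careful person would: the job done as asked, in the order asked, and still so for the second after the job is handed in, with the robot touching nothing.
It also fails if it takes over 72 s, if anything falls off the work surface, if the arm or the gripper's body presses on something with over 40 N, if the wrist force passes 120 N, or if a joint passes its speed limit or range.

ROBOT

A 6-joint arm with a two-finger parallel gripper is mounted at the origin on the work surface. World frame = base frame: x ahead of the robot, y to its left, z up, the work surface at z = 0. Lengths are in m, angles in rad, forces in N, time in s.
With the tool pointing down it reaches from about 0.25 to 0.725 m from the base axis. Payload 4 kg.
Tool frame: the origin (TCP) lies at the very end of the fingers, on their centre line; the grasp point (between the pads) lies 19 mm behind it; z points along the fingers, y is the line along which they close (so a half turn about z gives the same grasp; the last joint's range is limited). The gripper opens to 85 mm and grips with 20 to 120 N. Pads are 22 mm wide; open, the fingers measure 114 mm over their backs; the gripper's body (76 mm by 85 mm) begins 54 mm behind the grasp point. The pads swing forward as they close: fully open they stand 13 mm farther back than shut.
Start: joints at [-1.316, 0.241, 0.005, 1.335, 0, 1.571], TCP at [0.126, -0.484, 0.231] pointing down, gripper open.
Joint ranges: [-2.72, 2.72], [-1.05, 1.87], [-1.09, 1.28], [-1.99, 2.15], [-1.42, 1.44], [-3.14, 3.14]. Speed limits (rad/s): [2.79, 2.79, 3.14, 3.14, 3.14, 3.14].

INTERFACE

Orientations are given as a unit quaternion [x, y, z, w].
In Python, from workcell import bot, vision, workorder gives the robot as it stands.
- The arm moves only by the shell command python3 -m creep 'ROWS' [OPENING]. ROWS is JSON, a list of rows, each a list of 2 entries, a list of its own where there are three numbers: the shift along the tool's x, y, z in mm, then the turn, a rotation vector about the tool's x, y, z in rad. In form: [[[dx, dy, dz], [wx, wy, wz]], ...]. A call has 1 to 12 rows; each row shifts and turns the commanded pose from where the row before left it, along the tool's axes as they then stand; what a row does not reach is not made up. A row lasts 1/8 s, in which the tool goes at most 62.5 mm and 10.7 degrees, less where a joint would pass 70% of its speed; a pose out of reach is approached as far as the arm can. A call is refused whole if a number of a shift passes 62.5 or a number of a turn 0.188, either way. A call with a gripper value outside its range is refused whole. OPENING is the finger opening in mm, from 0 to 85.4, set as the call begins (- or left out, the last holds). The fingers move at their own pace and stop on an object; the grip force is fixed at half the most. Time passes only in rows, so rows that do not move let the fingers close. It gives the time, the measured TCP pose, the force, the opening and the grip force at its end, in the units of the state.
- bot.get_obs(): the state, without advancing time (a new reading comes with each control period).
- vision.camera(name): name is "scene" or "top" or "wrist"; returns a dict with "image" (400x640x3 uint8, blue, green, red), "z_map" (400x640 float32, m along the optical axis (not along the pixel's ray), 0 where there is no reading), "K" (3x3 intrinsics, pixels), "rvec" (rotation vector, rad) and "tvec" (3), from world to camera coordinates, as OpenCV has them; the wrist camera has in their place "tool_from_camera" (4x4, takes a point from camera to tool coordinates, whose origin is the TCP and whose axes are the flange's). Camera axes: x right, y down, z forward; pixel columns grow to the right and rows downward; lengths in m; the calibration is good to about 2 mm. A picture is of the moment at which its call begins: read the wrist's pose just before it.
- workorder.job_done(): hands the job in; it is judged then, once.
Trained networks look in a picture, given as the dict that the camera call returned (one of the last four; its "shot" number tells which), for a name from the list of things; names that differ only in an ending like _2 or _b are one class to them, and where a whole thing is asked for, a point or a joint stands for the part that bears it (a point fixed in the world has none). Each returns a list of dicts, best first, with "score" (0 to 1); they miss things now and then, are a little off and sometimes report something else, mostly with a low value. They report only what shows in the picture. A call takes as long as a camera call. They do not tell look-alikes from the thing itself.
- vision.spot_in(picture, query): "position" ([column, row] in pixels, amid what is visible of it).
- vision.place_of(picture, query): "position" ([column, row] in pixels: a listed point, or the origin of a listed thing).
The state is a dict: "clock": time; "joint_pos": joint angles; "joint_vel": joint speeds; "tau": joint torques, N m; "eef_pos": TCP position; "tool_rot": TCP orientation; "ft_force": force on the tool from outside, world axes, zero at the start; "ft_torque": the same for the moment, N m; "grip_width": finger opening in m; "grasp_force": force on a finger pad.
Only numpy, scipy, OpenCV 4.12 (cv2) and the standard library are available. Lean on these libraries where they do the work, as an engineer would, in place of code of your own. Each camera call takes 0.05 s, during which the arm holds its last target. There are 200 camera calls.

## Working session

There is one attempt and no reset: what is moved stays moved. The work goes in short steps, Python scripts to look and compute and a shell command to move; the robot and the scene stay as the last step left them, time stands still between calls to the robot, and variables do not carry over. Pictures are saved under pics/ and viewed, at most 10 in all, crops included, and the job is handed in when it is done.

```bash
mkdir -p pics; ls; cat > h.py <<'E'
import numpy as np, cv2
from workcell import bot, vision, workorder
from scipy.spatial.transform import Rotation as R
def cam(n):
    s=bot.get_obs(); p=vision.camera(n); 
    if n=="wrist":
        T=np.eye(4);T[:3,:3]=R.from_quat(s["tool_rot"]).as_matrix();T[:3,3]=s["eef_pos"]
        p["W"]=T@p["tool_from_camera"]
    else:
        C=np.eye(4);C[:3,:3]=cv2.Rodrigues(np.array(p["rvec"],float))[0];C[:3,3]=np.ravel(p["tvec"]);p["W"]=np.linalg.inv(C)
    return p
def ray(p,uv):
    d=np.linalg.inv(p["K"])@[uv[0],uv[1],1]; return p["W"][:3,3],p["W"][:3,:3]@d
def atz(p,uv,z):
    o,d=ray(p,uv); return o+d*(z-o[2])/d[2]
def dep(p,uv):
    o,d=ray(p,uv); u,v=map(int,np.round(uv)); z=p["z_map"][v-1:v+2,u-1:u+2]; z=z[z>0]
    return o+d*np.median(z) if len(z) else None
def cloud(p):
    z=p["z_map"]; v,u=np.mgrid[:z.shape[0],:z.shape[1]]
    d=np.stack([u,v,np.ones_like(u)],-1)@np.linalg.inv(p["K"]).T
    P=(d*z[...,None])@p["W"][:3,:3].T+p["W"][:3,3]; P[z<=0]=np.nan; return P
E
python3 - <<'E'
from h import *
np.set_printoptions(precision=3,suppress=True)
s=bot.get_obs();print(s)
for n in("top","scene"):
    p=cam(n);cv2.imwrite(f"pics/{n}0.png",p["image"]);print(n,p["W"][:3,3])
    for q in["print_unit","cover_pin","cover_knob","tray","fan_cover","roller_shaft","spacer_a","relay"]:
        for r in vision.place_of(p,q)[:4]: print(q,round(r["score"],2),r["position"],dep(p,r["position"]), atz(p,r["position"],{"cover_pin":.078,"cover_knob":.106}.get(q,0)))
E
```

```text
pics
{'clock': 0.0, 'joint_pos': array([-1.316,  0.241,  0.004,  1.335,  0.   ,  1.571]), 'joint_vel': array([0.001, 0.002, 0.001, 0.001, 0.   , 0.   ]), 'tau': array([  0.   , -37.232,  25.241,   0.017,   0.   ,  -0.   ]), 'eef_pos': array([ 0.126, -0.483,  0.23 ]), 'tool_rot': array([ 0.992,  0.127, -0.   , -0.001]), 'ft_force': array([ 0.12 ,  0.117, -0.459]), 'ft_torque': array([-0.022,  0.027, -0.003]), 'grasp_force': 0.0, 'grip_width': 0.08544412108115625}
top [ 0.463 -0.126  1.197]
print_unit 0.62 [228.7, 202.8] [0.532 0.069 0.083] [0.537 0.084 0.   ]
cover_pin 0.66 [206.7, 163.4] [0.624 0.122 0.084] [0.625 0.124 0.078]
cover_knob 0.74 [221.2, 215.0] [0.501 0.078 0.123] [0.502 0.082 0.106]
cover_knob 0.31 [205.7, 161.9] [0.628 0.125 0.085] [0.625 0.12  0.106]
tray 0.96 [358.4, 167.1] [ 0.629 -0.244  0.005] [ 0.629 -0.245  0.   ]
tray 0.93 [186.8, 301.6] [0.292 0.18  0.005] [0.292 0.182 0.   ]
tray 0.87 [194.5, 103.6] [0.79  0.175 0.005] [0.791 0.176 0.   ]
fan_cover 0.58 [366.4, 240.3] [ 0.444 -0.261  0.028] [ 0.443 -0.264  0.   ]
roller_shaft 0.92 [267.6, 103.6] [ 0.788 -0.01
[... 443 characters left out ...]
176.2] [0.511 0.086 0.112] [0.503 0.089 0.106]
cover_knob 0.71 [221.6, 200.5] [ 0.454 -0.414  0.002] [ 0.581 -0.378  0.106]
tray 0.76 [426.0, 162.0] [0.293 0.175 0.006] [0.285 0.178 0.   ]
tray 0.71 [486.9, 299.6] [0.795 0.173 0.007] [0.79  0.177 0.   ]
tray 0.65 [280.0, 249.9] [ 0.642 -0.252  0.007] [ 0.636 -0.253  0.   ]
fan_cover 0.6 [279.6, 200.4] [ 0.487 -0.258  0.025] [ 0.456 -0.261  0.   ]
roller_shaft 0.85 [400.0, 305.3] [ 0.813 -0.011  0.023] [ 0.797 -0.005  0.   ]
spacer_a 0.74 [222.0, 197.1] [ 0.452 -0.412  0.013] [ 0.437 -0.416  0.   ]
spacer_a 0.54 [206.8, 227.4] [ 0.557 -0.434  0.003] [ 0.554 -0.435  0.   ]
relay 0.57 [206.6, 226.2] [ 0.557 -0.434  0.007] [ 0.55  -0.436  0.   ]
```

```bash
python3 - <<'E'
from h import *
np.set_printoptions(precision=4,suppress=True)
p=cam("top");P=cloud(p)
def rect(m):
    m=m.astype(np.uint8); n,l,st,_=cv2.connectedComponentsWithStats(m); i=1+np.argmax(st[1:,4]); 
    q=P[l==i][:,:2]; r=cv2.minAreaRect(q.astype(np.float32)); print(np.array(r[0]),r[1],r[2],len(q))
x,y,z=P[...,0],P[...,1],P[...,2]
b=(x>.35)&(x<.7)&(y>-.1)&(y<.4)
rect(b&(z>.0795)&(z<.09)); rect(b&(z>.065)&(z<.0795)); rect(b&(z>.065)&(z<.14));rect(b&(z>.10)&(z<.14))
t=(abs(x-.63)<.13)&(abs(y+.245)<.13)
rect(t&(z>.015)&(z<.04));rect(t&(z>.002)&(z<.04))
print(np.nanmedian(z[b&(z>.0795)&(z<.09)]), np.nanmedian(z[b&(z>.065)&(z<.0795)]))
E
```

```text
[0.5441 0.0846] (0.15860988199710846, 0.16438615322113037) 79.29257202148438 4327
[0.542  0.1445] (0.32178303599357605, 0.19072121381759644) 84.1477279663086 6102
[0.5421 0.1444] (0.3219314217567444, 0.19074328243732452) 84.2005615234375 10898
[0.499  0.0883] (0.018637647852301598, 0.02048509381711483) 5.690521240234375 89
[ 0.6344 -0.2491] (0.1505219042301178, 0.13057318329811096) 6.787903785705566 520
[ 0.642  -0.2582] (0.23403289914131165, 0.1757475584745407) 0.9100798964500427 3403
0.08368454537719805 0.07564601334881238
```

View pics/top0.png

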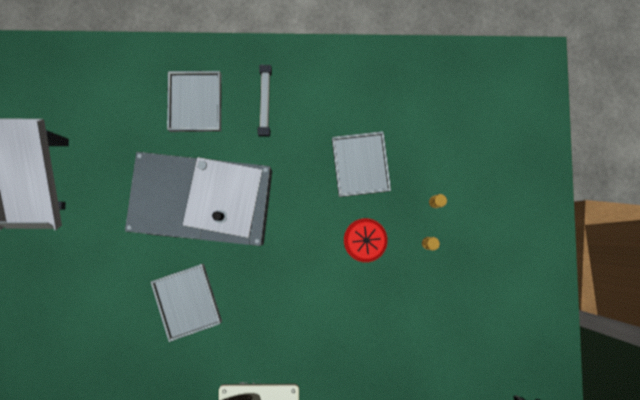

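The top view shows the unit (125–270, 153–245) with its cover slightly ajar (about 0.08 rad). The knob is at (219,216) and the pin at (202,166). The rightmost tray is at (361,164), at about (0.634, -0.249) m. Next I move above the knob.

```bash
python3 -m creep '[[[42,-38.5,0],[0,0,0]],[[42,-38.5,0],[0,0,0]],[[42,-38.5,0],[0,0,0]],[[42,-38.5,0],[0,0,0]],[[42,-38.5,0],[0,0,0]],[[42,-38.5,0],[0,0,0]],[[42,-38.5,0],[0,0,0]],[[42,-38.5,0],[0,0,0]],[[42,-38.5,0],[0,0,0]],[[42,-38.5,0],[0,0,0]],[[42,-38.5,0],[0,0,0]],[[42,-38.5,0],[0,0,0]]]' 40; python3 -c "
from h import *
print(bot.get_obs()['joint_pos'])"
```

```text
clock: 2.45
eef_pos: [0.4982, 0.0921, 0.2315]
tool_rot: [0.992, 0.127, 0.0, 0.0]
ft_force: [0.3, -0.0, 0.1]
grip_width: 0.0399
grasp_force: 0.0
[ 1.82941494e-01  2.53151063e-01  2.19312687e-02  1.33886149e+00
 -2.92570660e-04  3.06935044e+00]
```

```bash
python3 -m creep '[[[0,0,0],[0,0,-0.18]],[[0,0,0],[0,0,-0.18]],[[0,0,0],[0,0,-0.18]],[[0,0,0],[0,0,-0.18]],[[0,0,0],[0,0,-0.18]],[[0,0,0],[0,0,-0.18]],[[0,0,0],[0,0,-0.18]],[[0,0,0],[0,0,-0.18]],[[0,0,0],[0,0,-0.18]],[[0,0,0],[0,0,-0.18]],[[0,0,0],[0,0,-0.18]],[[0,0,0],[0,0,-0.18]]]' 40; python3 -m creep '[[[0,0,0],[0,0,-0.18]],[[0,0,0],[0,0,-0.18]],[[0,0,0],[0,0,-0.18]],[[0,0,0],[0,0,-0.18]],[[0,0,0],[0,0,-0.18]],[[0,0,0],[0,0,-0.17]],[[0,0,0],[0,0,0]]]' 40
cat >> h.py <<'E'
def pose():
    s=bot.get_obs(); M=R.from_quat(s["tool_rot"]).as_matrix(); return s,M
def goto(t):  # shift in tool mm to world point t
    s,M=pose(); return M.T@(np.array(t)-s["eef_pos"])*1000
E
python3 - <<'E'
from h import *
np.set_printoptions(precision=4,suppress=True)
s,M=pose();print(s['joint_pos'],np.degrees(np.arctan2(M[1,0],M[0,0])),s['eef_pos'])
p=cam("wrist");cv2.imwrite("pics/w1.png",p["image"])
for q in["cover_knob","cover_pin"]:
    for r in vision.place_of(p,q)[:2]: print(q,r["score"],r["position"],dep(p,r["position"]),atz(p,r["position"],.106 if q[6]=="k" else .078))
P=cloud(p);z=P[...,2]
m=(z>.115)&(z<.14)&(abs(P[...,0]-.5)<.06)&(abs(P[...,1]-.09)<.06)
q=P[m];print(len(q),np.median(q,0),(np.nanmin(q,0)+np.nanmax(q,0))/2,np.ptp(q,0))
E
```

```text
clock: 3.95
eef_pos: [0.4973, 0.0903, 0.2313]
tool_rot: [0.353, 0.936, -0.0, -0.0]
ft_force: [0.3, 0.6, 0.4]
grip_width: 0.0399
grasp_force: 0.0
clock: 4.82
eef_pos: [0.4973, 0.0903, 0.2313]
tool_rot: [-0.17, 0.985, -0.0, -0.0]
ft_force: [0.2, 0.3, 0.0]
grip_width: 0.0397
grasp_force: 0.0
[ 0.1795  0.2513  0.0191  1.3386 -0.     -0.1617] -160.44970565069758 [0.4973 0.0903 0.2313]
cover_knob 0.91 [314.6, 199.4] [0.4955 0.0844 0.1271] [0.502  0.0863 0.106 ]
cover_pin 0.78 [315.1, 292.6] [0.6125 0.1252 0.0886] [0.6196 0.1275 0.078 ]
cover_pin 0.44 [313.9, 201.2] [0.4974 0.0844 0.127 ] [0.5128 0.0888 0.078 ]
502 [0.499  0.0869 0.127 ] [0.5006 0.0874 0.1221] [0.0209 0.0211 0.014 ]
```

View pics/w1.png

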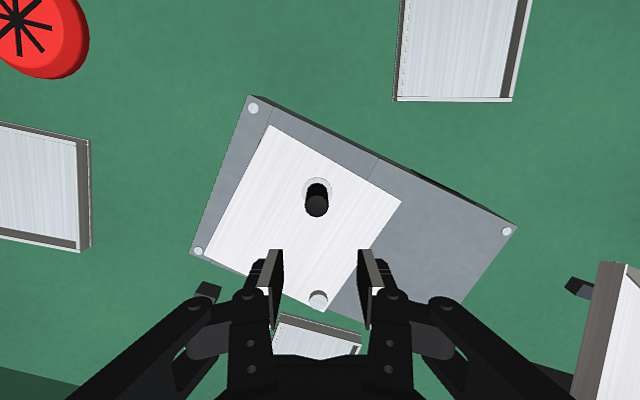

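The knob is at (316,195) px, at (0.5005, 0.087) m, and it agrees with the 128 mm radius. Descending to cage it.

```bash
python3 -m creep '[[[-2,-4,20],[0,0,0]],[[0,0,30],[0,0,0]],[[0,0,30],[0,0,0]],[[0,0,30],[0,0,0]],[[0,0,20],[0,0,0]],[[0,0,9],[0,0,0]],[[0,0,0],[0,0,0]]]' 40; python3 -m creep '[[[0,0,0],[0,0,0]],[[0,0,0],[0,0,0]]]' 28
```

```text
clock: 5.85
eef_pos: [0.5003, 0.0871, 0.0921]
tool_rot: [-0.17, 0.985, 0.0, -0.0]
ft_force: [1.3, 0.3, 0.3]
grip_width: 0.0399
grasp_force: 0.0
clock: 6.1
eef_pos: [0.5013, 0.0873, 0.0933]
tool_rot: [-0.171, 0.985, 0.0, 0.001]
ft_force: [0.4, -0.1, -0.6]
grip_width: 0.0279
grasp_force: 0.0
```

```bash
python3 -m creep '[[[-0.5,8,0],[0,0,0.06]],[[-0.7,12,0],[0,0,0.1]],[[-1,16,0],[0,0,0.125]],[[-1,16,0],[0,0,0.125]]]'; python3 -m creep '[[[-1,16,0],[0,0,0.125]],[[-1,16,0],[0,0,0.125]],[[-1,16,0],[0,0,0.125]],[[-1,16,0],[0,0,0.125]],[[-1,16,0],[0,0,0.125]],[[-1,16,0],[0,0,0.125]],[[-1,16,0],[0,0,0.125]],[[0,0,0],[0,0,0]]]'
```

```text
clock: 6.6
eef_pos: [0.4939, 0.1385, 0.093]
tool_rot: [0.036, 0.999, -0.0, 0.0]
ft_force: [-0.2, -1.6, 0.9]
grip_width: 0.0282
grasp_force: 0.6
clock: 7.6
eef_pos: [0.5472, 0.2345, 0.0927]
tool_rot: [0.453, 0.892, 0.001, 0.0]
ft_force: [1.1, -0.2, -0.5]
grip_width: 0.0281
grasp_force: 0.0
```

```bash
python3 -m creep '[[[-1,16,0],[0,0,0.12]],[[-1,14,0],[0,0,0.1]],[[-0.5,8,0],[0,0,0.06]],[[0,3,0],[0,0,0.02]],[[0,0,0],[0,0,0]]]'; python3 - <<'E'
from h import *
np.set_printoptions(precision=4,suppress=True)
for n in("top",):
    p=cam(n);
    for r in vision.place_of(p,"relay")[:2]: print(r["score"],r["position"],dep(p,r["position"]),atz(p,r["position"],.03))
cv2.imwrite("pics/t2.png",cv2.resize(p["image"][130:270,110:290],None,fx=4,fy=4,interpolation=2))
E
```

```text
clock: 8.22
eef_pos: [0.5828, 0.2517, 0.0924]
tool_rot: [0.581, 0.814, -0.0, 0.0]
ft_force: [-0.1, 0.9, -0.9]
grip_width: 0.0279
grasp_force: 0.0
0.9 [234.4, 202.0] [0.5343 0.0579 0.0698] [0.5369 0.0644 0.03  ]
```

View pics/t2.png

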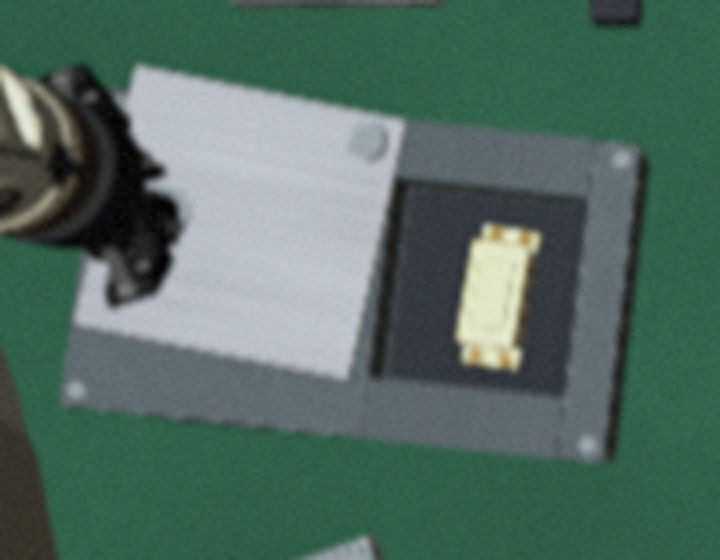

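The cover is well open and the relay sits clear in the bay (crop 500,297), tilted about -9°. Rising, turning and moving over it.

```bash
python3 -m creep '[[[0,0,-25],[0,0,0]],[[0,0,-40],[0,0,0]],[[0,0,-40],[0,0,0]],[[0,0,0],[0,0,-0.18]],[[0,0,0],[0,0,-0.18]],[[0,0,0],[0,0,-0.18]],[[0,0,0],[0,0,-0.18]],[[0,0,0],[0,0,-0.18]],[[0,0,0],[0,0,-0.17]]]' 40;  python3 -m creep '[[[4.3,-49,0],[0,0,0]],[[4.3,-49,0],[0,0,0]],[[4.3,-49,0],[0,0,0]],[[4.3,-49,0],[0,0,0]],[[0,0,0],[0,0,0]],[[0,0,0],[0,0,0]]]' 60
cat > rel.py <<'E'
from h import *
np.set_printoptions(precision=4,suppress=True)
s,M=pose();print(s['eef_pos'],"psi",np.degrees(np.arctan2(M[1,0],M[0,0])),"j6",s['joint_pos'][5])
p=cam("wrist")
for r in vision.place_of(p,"relay")[:2]: print(r["score"],r["position"],dep(p,r["position"]),atz(p,r["position"],.03))
P=cloud(p);z=P[...,2];b=(abs(P[...,0]-.535)<.07)&(abs(P[...,1]-.06)<.06)
im=p["image"].astype(int); cream=(im[...,2]>150)&(im[...,2]-im[...,0]>15)&b
for lo,hi in((.061,.0735),(.0675,.0735),(.033,.0735)):
    m=(z>lo)&(z<hi)&cream; q=P[m]; print(lo,len(q),cv2.minAreaRect(q[:,:2].astype(np.float32)))
cv2.imwrite("pics/w3.png",p["image"])
E
python3 rel.py
```

```text
clock: 9.45
eef_pos: [0.5827, 0.2518, 0.1975]
tool_rot: [0.083, 0.997, -0.0, 0.0]
ft_force: [-0.4, -0.1, 0.1]
grip_width: 0.0403
grasp_force: 0.0
clock: 10.2
eef_pos: [0.5327, 0.062, 0.1977]
tool_rot: [0.086, 0.996, 0.0, 0.0]
ft_force: [-0.2, 0.1, -0.1]
grip_width: 0.0599
grasp_force: 0.0
[0.5327 0.062  0.1977] psi 170.15076893350212 j6 0.2875478607252399
0.63 [319.0, 183.2] [0.521  0.0629 0.0692] [0.531  0.0611 0.03  ]
0.6 [329.7, 179.7] [0.5202 0.0734 0.0657] [0.5291 0.0732 0.03  ]
0.061 1909 ((0.532641589641571, 0.060981713235378265), (0.033146366477012634, 0.06129145622253418), 81.2053451538086)
0.0675 786 ((0.528396487236023, 0.06147957593202591), (0.02175990678369999, 0.04967055842280388), 85.15216827392578)
0.033 2108 ((0.5271894335746765, 0.061825230717659), (0.033146366477012634, 0.07232550531625748), 81.2053451538086)
```

View pics/w3.png

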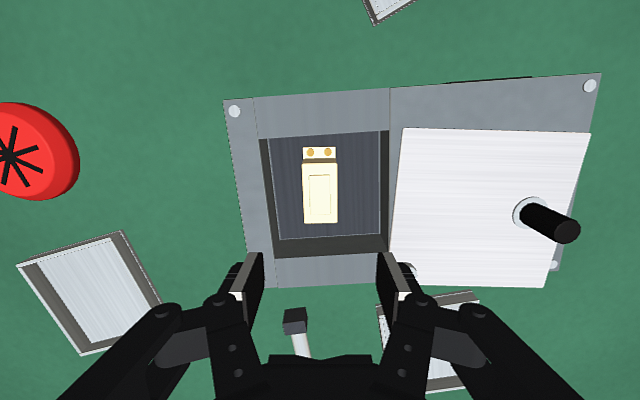

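The body rectangle reads 33×61 mm, centred at (0.5326, 0.061) m with yaw -8.8°, and in the image it is centred at (320,192). Descending to grasp.

```bash
python3 -m creep '[[[0,-1,30],[0,0,-0.018]],[[0,0,40],[0,0,0]],[[0,0,40],[0,0,0]],[[0,0,25],[0,0,0]],[[0,0,15],[0,0,0]],[[0,0,6],[0,0,0]],[[0,0,2],[0,0,0]],[[0,0,0],[0,0,0]]]' 60; python3 -m creep '[[[0,0,0],[0,0,0]],[[0,0,0],[0,0,0]],[[0,0,0],[0,0,0]],[[0,0,0],[0,0,0]],[[0,0,0],[0,0,0]]]' 20
```

```text
clock: 11.3
eef_pos: [0.5331, 0.061, 0.0402]
tool_rot: [0.077, 0.997, 0.0, 0.001]
ft_force: [0.3, -0.5, -0.7]
grip_width: 0.0598
grasp_force: 0.0
clock: 11.92
eef_pos: [0.5331, 0.0609, 0.0403]
tool_rot: [0.077, 0.997, 0.0, 0.001]
ft_force: [-0.4, -0.4, 5.8]
grip_width: 0.0331
grasp_force: 60.9
```

```bash
python3 -m creep '[[[0,0,-8],[0,0,0]],[[0,0,-20],[0,0,0]],[[0,0,-35],[0,0,0]],[[0,0,-40],[0,0,0]],[[0,0,-40],[0,0,0]],[[0,0,-12],[0,0,-0.136]],[[0,0,0],[0,0,-0.136]],[[0,0,0],[0,0,0]]]' 20; python3 -m creep '[[[-5,-25,0],[0,0,0]],[[-9,-45,0],[0,0,0]],[[-9,-45,0],[0,0,0]],[[-9,-45,0],[0,0,0]],[[-9,-45,0],[0,0,0]],[[-9,-45,0],[0,0,0]],[[-9,-45,0],[0,0,0]],[[-5,-25,0],[0,0,0]],[[0,0,0],[0,0,0]]]' 20
python3 - <<'E'
from h import *
np.set_printoptions(precision=4,suppress=True)
s,M=pose();print(s['eef_pos'],"psi",np.degrees(np.arctan2(M[1,0],M[0,0])))
p=cam("wrist")
for r in vision.place_of(p,"tray")[:3]: print(r["score"],r["position"],atz(p,r["position"],0))
print(goto([.634,-.249,.2]))
cv2.imwrite("pics/w4.png",p["image"])
E
```

```text
clock: 12.92
eef_pos: [0.5318, 0.0608, 0.1942]
tool_rot: [-0.058, 0.998, -0.0, -0.0]
ft_force: [-0.1, -0.7, -2.4]
grip_width: 0.0331
grasp_force: 60.1
clock: 14.05
eef_pos: [0.633, -0.2514, 0.1924]
tool_rot: [-0.056, 0.998, 0.0, -0.001]
ft_force: [0.5, 1.1, -1.6]
grip_width: 0.033
grasp_force: 60.1
[ 0.633  -0.2514  0.1924] psi -173.52388116969604
0.91 [607.5, 328.3] [0.8002 0.1738 0.    ]
[-1.0584 -0.1045 -6.8309]
```

View pics/w4.png

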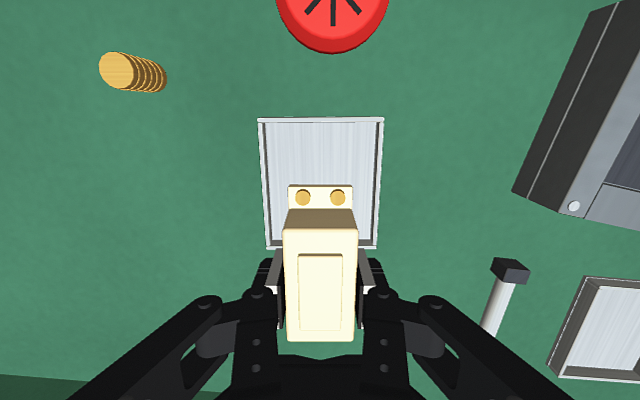

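The relay is held upright and the tray below is centred at about (320,183) px and aligned. Lowering.

```bash
python3 -m creep '[[[0,0,20],[0,0,0]],[[0,0,40],[0,0,0]],[[0,0,40],[0,0,0]],[[0,0,40],[0,0,0]],[[0,0,20],[0,0,0]],[[0,0,8],[0,0,0]],[[0,0,3],[0,0,0]],[[0,0,0],[0,0,0]],[[0,0,0],[0,0,0]]]' 20
```

```text
clock: 15.28
eef_pos: [0.6344, -0.2496, 0.0247]
tool_rot: [-0.059, 0.998, -0.0, 0.001]
ft_force: [0.8, -0.7, -1.8]
grip_width: 0.0329
grasp_force: 60.2
```

```bash
python3 -m creep '[[[0,0,3],[0,0,0]],[[0,0,2],[0,0,0]],[[0,0,1],[0,0,0]],[[0,0,1],[0,0,0]],[[0,0,0],[0,0,0]],[[0,0,0],[0,0,0]]]' 20; python3 -m creep '[[[0,0,0.7],[0,0,0]],[[0,0,0],[0,0,0]]]' 20;python3 -m creep '[[[0,0,0.7],[0,0,0]],[[0,0,0],[0,0,0]]]' 20
```

```text
clock: 16.02
eef_pos: [0.6336, -0.2493, 0.0163]
tool_rot: [-0.059, 0.998, -0.0, 0.0]
ft_force: [0.3, 0.4, -2.1]
grip_width: 0.0332
grasp_force: 60.1
clock: 16.27
eef_pos: [0.6335, -0.2493, 0.0156]
tool_rot: [-0.059, 0.998, 0.0, -0.0]
ft_force: [0.0, -0.2, -1.1]
grip_width: 0.0329
grasp_force: 60.2
clock: 16.52
eef_pos: [0.6336, -0.2494, 0.0154]
tool_rot: [-0.059, 0.998, -0.0, 0.0]
ft_force: [-1.0, -0.2, 0.9]
grip_width: 0.033
grasp_force: 60.6
```

```bash
python3 -m creep '[[[0,0,0.5],[0,0,0]],[[0,0,0],[0,0,0]]]' 20
```

```text
clock: 16.77
eef_pos: [0.6336, -0.2494, 0.0154]
tool_rot: [-0.059, 0.998, -0.0, 0.0]
ft_force: [-3.2, 0.9, 5.5]
grip_width: 0.0329
grasp_force: 61.1
```

```bash
python3 -m creep '[[[0,0,0],[0,0,0]],[[0,0,0],[0,0,0]],[[0,0,0],[0,0,0]],[[0,0,-15],[0,0,0]],[[0,0,-30],[0,0,0]],[[0,0,-45],[0,0,0]],[[0,0,-50],[0,0,0]],[[0,0,-45],[0,0,0]],[[0,0,0],[0,0,0]]]' 50; python3 -m creep '[[[-0.5,45.8,0],[0,0,0]],[[-0.5,45.8,0],[0,0,0]],[[-0.5,45.8,0],[0,0,0]],[[-0.5,45.8,0],[0,0,0]],[[-0.5,45.8,0],[0,0,0]],[[-0.5,45.8,0],[0,0,0]],[[-0.5,45.8,0],[0,0,0]],[[-0.5,45.8,0],[0,0,0]],[[-0.5,45.8,0],[0,0,0]],[[-0.5,45.8,0],[0,0,0]],[[-0.5,45.8,0],[0,0,0]]]' 40; python3 -m creep '[[[0,0,0],[0,0,0.169]],[[0,0,0],[0,0,0.169]],[[0,0,0],[0,0,0.169]],[[0,0,0],[0,0,0.169]],[[0,0,0],[0,0,0.169]],[[0,0,0],[0,0,0.169]],[[0,0,0],[0,0,0.169]],[[0,0,0],[0,0,0.169]],[[0,0,0],[0,0,0]]]' 40
cat > kn.py <<'E'
from h import *
np.set_printoptions(precision=4,suppress=True)
s,M=pose();print(s['eef_pos'],"psi",np.degrees(np.arctan2(M[1,0],M[0,0])),s['joint_pos'][5])
p=cam("wrist")
for q in["cover_knob","cover_pin"]:
    for r in vision.place_of(p,q)[:2]: print(q,r["score"],r["position"],atz(p,r["position"],.106 if q[6]=="k" else .078))
k=atz(p,vision.place_of(p,"cover_knob")[0]["position"],.106)
P=cloud(p);z=P[...,2];m=(z>.115)&(z<.14)&(np.hypot(P[...,0]-k[0],P[...,1]-k[1])<.04)
q=P[m];c=(np.nanmin(q,0)+np.nanmax(q,0))/2;print(len(q),c,np.ptp(q,0))
d=c[:2]-[.621,.130];print("rad",np.hypot(*d),"ang",np.degrees(np.arctan2(d[1],d[0])),"shift",goto([c[0],c[1],.093]))
p=cam("top");cv2.imwrite("pics/t5.png",cv2.resize(p["image"][90:270,110:460],None,fx=2.2,fy=2.2,interpolation=2))
for r in vision.place_of(p,"relay")[:2]: print(r["score"],r["position"],dep(p,r["position"]))
E
python3 kn.py
```

```text
clock: 17.9
eef_pos: [0.6363, -0.2504, 0.2067]
tool_rot: [-0.059, 0.998, -0.003, 0.006]
ft_force: [0.1, 1.1, 0.2]
grip_width: 0.05
grasp_force: 0.0
clock: 19.27
eef_pos: [0.579, 0.2529, 0.1992]
tool_rot: [-0.059, 0.998, -0.0, -0.0]
ft_force: [0.0, -0.0, 0.1]
grip_width: 0.0399
grasp_force: 0.0
clock: 20.4
eef_pos: [0.5793, 0.2514, 0.1991]
tool_rot: [0.578, 0.816, -0.0, -0.0]
ft_force: [0.1, 0.2, 0.6]
grip_width: 0.04
grasp_force: 0.0
[0.5793 0.2514 0.1991] psi 109.42206113099716 1.6413520322330513
cover_knob 0.72 [317.8, 206.7] [0.5773 0.2506 0.106 ]
cover_pin 0.85 [319.4, 307.6] [0.6198 0.1338 0.078 ]
647 [0.5787 0.2526 0.1221] [0.0213 0.0212 0.0138]
rad 0.12966552568902143 ang 109.03927758481805 shift [  1.2184  -0.3471 106.3138]
0.87 [362.9, 165.5] [ 0.6269 -0.2513  0.0467]
```

View pics/t5.png

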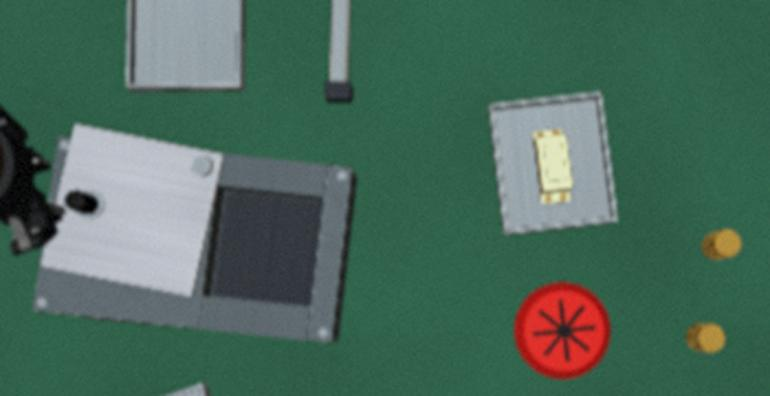

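The relay stands upright in the tray (552,165 in the crop), the knob is at (82,203), and the bystanders haven't moved. Caging the knob and closing.

```bash
python3 -m creep '[[[1,0,20],[0,0,0]],[[0,0,30],[0,0,0]],[[0,0,30],[0,0,0]],[[0,0,18],[0,0,0]],[[0,0,8],[0,0,0]],[[0,0,0],[0,0,0]]]' 40; python3 -m creep '[[[0,0,0],[0,0,0]],[[0,0,0],[0,0,0]]]' 28;  python3 -m creep '[[[-0.5,-8,0],[0,0,-0.06]],[[-0.7,-12,0],[0,0,-0.1]],[[-1,-16,0],[0,0,-0.125]],[[-1,-16,0],[0,0,-0.125]],[[-1,-16,0],[0,0,-0.125]],[[-1,-16,0],[0,0,-0.125]],[[-1,-16,0],[0,0,-0.125]]]'; python3 -m creep '[[[-1,-16,0],[0,0,-0.125]],[[-1,-16,0],[0,0,-0.125]],[[-1,-16,0],[0,0,-0.125]],[[-1,-16,0],[0,0,-0.125]],[[-0.6,-12,0],[0,0,-0.1]],[[-0.3,-6,0],[0,0,-0.05]],[[0,0,0],[0,0,0]]]'; python3 kn.py
```

```text
clock: 21.45
eef_pos: [0.5791, 0.2525, 0.0932]
tool_rot: [0.578, 0.816, -0.0, -0.0]
ft_force: [-0.1, -0.0, 0.2]
grip_width: 0.0404
grasp_force: 0.0
clock: 21.7
eef_pos: [0.58, 0.2528, 0.0946]
tool_rot: [0.578, 0.816, 0.001, 0.001]
ft_force: [-0.6, 0.5, -0.1]
grip_width: 0.028
grasp_force: 0.0
clock: 22.58
eef_pos: [0.5071, 0.1874, 0.0945]
tool_rot: [0.22, 0.975, 0.001, 0.001]
ft_force: [1.7, 1.7, -0.1]
grip_width: 0.0277
grasp_force: 0.6
clock: 23.45
eef_pos: [0.4971, 0.1067, 0.0941]
tool_rot: [-0.1, 0.995, 0.0, 0.001]
ft_force: [-0.5, -0.2, -0.2]
grip_width: 0.0281
grasp_force: 0.0
[0.4971 0.1067 0.0941] psi -168.54894449607227 0.011596495363927642
cover_knob 0.73 [320.7, 272.0] [0.4952 0.1063 0.106 ]
4819 [0.4939 0.1046 0.1275] [0.0336 0.0757 0.025 ]
rad 0.12964265486110663 ang -168.68049124813567 shift [ 3.2629 -2.0248  0.6224]
0.69 [359.8, 164.5] [ 0.6295 -0.2437  0.0458]
0.53 [433.2, 201.3] [ 0.5391 -0.4223  0.0512]
```

```bash
python3 -m creep '[[[-0.5,-8,0],[0,0,-0.06]],[[-0.5,-8,0],[0,0,-0.06]],[[-0.3,-6,0],[0,0,-0.05]],[[-0.2,-4,0],[0,0,-0.03]],[[0,0,0],[0,0,0]]]'; for i in 1; do python3 -m creep '[[[0,-2,0],[0,0,-0.015]],[[0,0,0],[0,0,0]]]'; python3 -m creep '[[[0,-2,0],[0,0,-0.015]],[[0,0,0],[0,0,0]]]'; done
```

```text
clock: 24.38
eef_pos: [0.5049, 0.0823, 0.0933]
tool_rot: [-0.199, 0.98, -0.0, -0.0]
ft_force: [0.5, -0.3, -0.6]
grip_width: 0.0282
grasp_force: 0.0
clock: 24.62
eef_pos: [0.5057, 0.0806, 0.0933]
tool_rot: [-0.207, 0.978, 0.0, -0.0]
ft_force: [0.5, 0.7, -0.5]
grip_width: 0.0279
grasp_force: 0.3
clock: 24.88
eef_pos: [0.5066, 0.0786, 0.0934]
tool_rot: [-0.214, 0.977, -0.0, -0.0]
ft_force: [0.2, 0.0, 0.7]
grip_width: 0.0281
grasp_force: 0.3
```

```bash
python3 -m creep '[[[0,-1.5,0],[0,0,0]],[[0,0,0],[0,0,0]]]'; python3 -m creep '[[[0,-1,0],[0,0,0]],[[0,0,0],[0,0,0]]]'; python3 -m creep '[[[0,-1,0],[0,0,0]],[[0,0,0],[0,0,0]]]'
```

```text
clock: 25.12
eef_pos: [0.5071, 0.0771, 0.0934]
tool_rot: [-0.214, 0.977, -0.0, -0.0]
ft_force: [-1.3, 0.1, 0.8]
grip_width: 0.0279
grasp_force: 0.3
clock: 25.38
eef_pos: [0.5074, 0.0765, 0.0934]
tool_rot: [-0.214, 0.977, 0.0, -0.0]
ft_force: [-2.4, 1.9, 0.2]
grip_width: 0.0279
grasp_force: 0.9
clock: 25.62
eef_pos: [0.5074, 0.0765, 0.0933]
tool_rot: [-0.214, 0.977, 0.001, -0.0]
ft_force: [-3.0, 4.4, 1.7]
grip_width: 0.0281
grasp_force: 2.6
```

```bash
python3 -m creep '[[[0,-1,0],[0,0,0]],[[0,0,0],[0,0,0]]]'; python3 -m creep '[[[0,4,0],[0,0,0]],[[0,0,0],[0,0,0]]]'; python3 -m creep '[[[0,0,0],[0,0,0]],[[0,0,0],[0,0,0]],[[0,0,-10],[0,0,0]],[[0,0,-30],[0,0,0]],[[0,0,-40],[0,0,0]],[[0,0,-40],[0,0,0]],[[45,0,0],[0,0,0]],[[45,0,0],[0,0,0]],[[45,0,0],[0,0,0]],[[0,0,0],[0,0,0]]]' 40
python3 - <<'E'
from h import *
np.set_printoptions(precision=4,suppress=True)
p=cam("top");P=cloud(p);x,y,z=P[...,0],P[...,1],P[...,2]
def rect(m):
    n,l,st,_=cv2.connectedComponentsWithStats(m.astype(np.uint8)); i=1+np.argmax(st[1:,4]); print(cv2.minAreaRect(P[l==i][:,:2].astype(np.float32)))
b=(x>.4)&(x<.7)&(y>-.1)&(y<.4)
rect(b&(z>.0795)&(z<.09)); rect(b&(z>.065)&(z<.14)); rect(b&(z>.1)&(z<.14))
for q in["relay","fan_cover","spacer_a","roller_shaft"]:
    for r in vision.place_of(p,q)[:2]: print(q,r["score"],r["position"],dep(p,r["position"]))
cv2.imwrite("pics/t6.png",cv2.resize(p["image"][80:270,110:460],None,fx=2.2,fy=2.2,interpolation=2))
E
```

```text
clock: 25.88
eef_pos: [0.5074, 0.0764, 0.0933]
tool_rot: [-0.215, 0.977, 0.002, -0.001]
ft_force: [-4.5, 7.3, 1.9]
grip_width: 0.0281
grasp_force: 3.9
clock: 26.12
eef_pos: [0.5073, 0.078, 0.0936]
tool_rot: [-0.214, 0.977, -0.001, 0.0]
ft_force: [0.4, -0.4, -1.0]
grip_width: 0.0278
grasp_force: 0.0
clock: 27.38
eef_pos: [0.3816, 0.0209, 0.2141]
tool_rot: [-0.213, 0.977, -0.0, -0.0]
ft_force: [0.5, 0.5, 0.1]
grip_width: 0.0403
grasp_force: 0.0
((0.5446980595588684, 0.07903226464986801), (0.16255028545856476, 0.17108838260173798), 84.08673095703125)
((0.5417510271072388, 0.14441610872745514), (0.3216806948184967, 0.1912480592727661), 84.1323471069336)
((0.5025545358657837, 0.07907111942768097), (0.020214062184095383, 0.02082241326570511), 4.93149995803833)
relay 0.7 [359.5, 162.8] [ 0.6337 -0.243   0.0456]
fan_cover 0.6 [365.7, 240.4] [ 0.4435 -0.2591  0.0293]
spacer_a 0.68 [425.6, 241.9] [ 0.4405 -0.4014  0.0534]
spacer_a 0.5 [234.3, 202.9] [0.5314 0.056  0.083 ]
roller_shaft 0.92 [264.1, 102.0] [ 0.7899 -0.0048  0.0262]
```

View pics/t6.png

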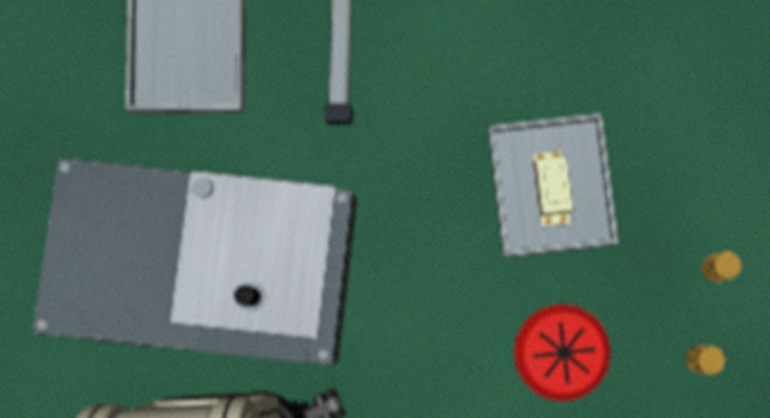

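The cover is parallel with the unit (84.09° against 84.13°), so it is against its stop. The relay stands in the tray (552,188) and nothing else has moved.

```bash
python3 -c "
from h import *
print(workorder.job_done())"
```

```text
the job is handed in; nothing more can be done
None
```

The job is handed in at about 27 s: the relay stands upright in the rightmost tray, the dust cover is closed against its stop, and the other parts look undisturbed in the last top view.

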